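# Push the bayonet cap home on the filter holder

## Robot

A 6-joint arm with a two-finger parallel gripper is mounted at the origin on a cart in front of the work surface, level with it; the furniture and walls round the work are solid. World frame = base frame: x ahead of the robot, y to its left, z up, the work surface at z = 0. Lengths are in m, angles in rad, forces in N, time in s.
With the tool pointing down it reaches from about 0.35 to 0.775 m from the base axis. Payload 5.5 kg.
Tool frame: the origin (TCP) lies at the very end of the fingers, on their centre line; the grasp point (between the pads) lies 19 mm behind it; z points along the fingers, x is the direction in which the jaws open and shut, and the axes are right-handed (so a half turn about z gives the same grasp; the last joint's range is limited). The gripper opens to 85 mm and grips with 20 to 120 N. Pads are 22 mm wide; open, the fingers measure 114 mm over their backs; the gripper's body (76 mm by 85 mm) begins 54 mm behind the grasp point. The pads swing forward as they close: fully open they stand 13 mm farther back than shut.
Start: joints at [1.122, 0.313, 0.046, 1.304, 0, 1.431], TCP at [0.175, 0.548, 0.231] pointing down, gripper open.
Joint ranges: [-2.76, 2.76], [-0.86, 1.69], [-1.03, 1.26], [-2.2, 2.34], [-1.47, 1.5], [-3.14, 3.14]. Speed limits (rad/s): [2.57, 2.57, 3.14, 3.14, 3.14, 3.14].

## Interface

Orientations are given as a unit quaternion [w, x, y, z].
In Python, from workcell import monitor, eyes, ticket gives the robot as it stands.
- The arm moves only by the tool send_rows, never from a script. Its argument "targets" is a list of rows, each a list of 5 numbers: the shift along the world's x, y, z in m, then the turn about the world's z in degrees, then the closure in counts, from 0 (fully open) to 255 (shut). A call has 1 to 12 rows; each row shifts and turns the commanded pose from where the row before left it; what a row does not reach is not made up. A row lasts 1/10 s, in which the tool goes at most 50 mm and 8.59 degrees, less where a joint would pass 70% of its speed; a pose out of reach is approached as far as the arm can. A call is refused whole if a number of a shift passes 0.05 or a number of a turn 8.59, either way. A call with a gripper value outside its range is refused whole. The fingers move at their own pace and stop on an object; "newtons" is the grip in N (left out, the last holds). Time passes only in rows, so rows that do not move let the fingers close. It gives the time, the measured TCP pose, the force and the opening at its end, in the units of the state.
- monitor.get_state(): the state, without advancing time (a new reading comes with each control period).
- eyes.read_camera(name): name is "scene" or "side" or "wrist"; returns a dict with "img" (480x640x3 uint8, red, green, blue), "z_map" (480x640 float32, m along the optical axis (not along the pixel's ray), 0 where there is no reading), "camera_matrix" (3x3 intrinsics, pixels), "pose" (4x4, takes a point from camera to world coordinates); the wrist camera has in their place "T_tool_cam" (4x4, takes a point from camera to tool coordinates, whose origin is the TCP and whose axes are the tool frame's). Camera axes: x right, y down, z forward; pixel columns grow to the right and rows downward; lengths in m; the calibration is good to about 2 mm. A picture is of the moment at which its call begins: read the wrist's pose just before it.
- ticket.hand_in(): hands the job in, once; it reports no verdict.
Trained networks look in the newest picture that a camera, given by its name, has taken for a name from the list of things; names that differ only in an ending like _2 or _b are one class to them, and where a whole thing is asked for, a point or a joint stands for the part that bears it (a point fixed in the world has none). Each returns a list of dicts, best first, with "conf" (0 to 1); they miss things now and then, are a little off and sometimes report something else, mostly with a low value. They report only what shows in the picture. A call takes as long as a camera call.
- eyes.spot_in(name, camera): "xyz" ([x, y, z] in m, in world coordinates, good to about 4 mm: the middle of the surface that is visible of it).
- eyes.tip_of(name, camera): "xyz" ([x, y, z] in m, in world coordinates, good to about 4 mm: a listed point, or the origin of a listed thing).
The state is a dict: "clock": time; "joint_pos": joint angles; "qvel": joint speeds; "tau": joint torques, N m; "tcp_pos": TCP position; "orientation": TCP orientation; "wrist_force": force on the tool from outside, world axes, zero at the start; "ft_torque": the same for the moment, N m; "finger_gap": finger opening in m.
Only numpy, scipy, OpenCV 4.12 (cv2) and the standard library are available. Lean on these libraries where they do the work, as an engineer would, in place of code of your own. Each camera call takes 0.05 s, during which the arm holds its last target.

## Task

Pick up the knurled black cap and set it over the steel spigot of the filter holder, turn it until the keyways hidden inside it drop over the spigot's lugs, and push it down against the spring until its rim sits flush on the holder. Finish while still holding the cap fully home: do not let go, because the spring lifts it again. Do not knock over or push away the other things on the bench.

Things in the scene. Friction and masses are not known exactly. Their poses are not given: they have to be found in the camera images.
- collar_center (a point): centre (half-way up, on the axis) of the loose knurled black cap: a cylinder 54 mm in diameter (56 mm over the knurls), 50 mm high, 0.08 to 0.17 kg, standing open end down on the bench, z up along its axis. Grip it across its upper half. On the spigot this point is 39 mm above point mount_seat while the cap rests on the lugs, and 25 mm above it when fully home.
- collar: the same cap; origin at the centre of its lower rim. From the rim a bore 40 mm in diameter goes 32 mm up; the top 18 mm are solid. Three keyways, 10.5 mm wide and 3.8 mm deep, a third of a turn apart, run the full length of the bore and cannot be seen from outside.
- mount_seat (a point): centre of the fixed holder's flat stop face, 30 mm above the bench, where the cap's rim ends up; z is up. The aluminium holder has a foot plate 110 x 100 mm, 12 mm thick, and a round body 80 mm in diameter that tapers to 76 mm at the stop face.
- mount_top (a point): centre of the top of the holder's steel spigot, 28 mm above the stop face: 37 mm in diameter, top edge bevelled. A sprung plate 18 mm in diameter sticks out 9 mm above this point; it meets the cap 5 mm above home, and holding the cap home takes about 8 N less the cap's weight.
- mount_lugs (a point): point on the spigot's axis level with the tops of its three lugs, 14 mm above the stop face. Lugs: a third of a turn apart, 6 mm wide, 4 mm out. Which way they point changes every time and is NOT told by this rotation: find it by feel. Turning the cap a third of a turn on the lugs (regrip if need be) is sure to pass a fit (about 0.1 rad to either side), where it can drop 14 mm.
- petri: bystander, to be left alone: pair of stacked clear petri dishes, 70 mm wide, 32 mm high; origin at the centre of its underside
- bottle: bystander, to be left alone: white bottle with screw cap, 40 mm wide, 91 mm high; origin at the centre of its underside
- amber: bystander, to be left alone: brown glass bottle, 55 mm wide, 110 mm high; origin at the centre of its underside
- beaker: bystander, to be left alone: clear beaker, 46 mm wide, 60 mm high; origin at the centre of its underside
- vial: bystander, to be left alone: small clear vial, 25 mm wide, 50 mm high; origin at the centre of its underside

How it is judged:
By the outcome, as a careful person would: the job done as asked, in the order asked, and still so for the second after the job is handed in, while the arm keeps its last pose, push and grip.
It also fails if it takes over 61 s, if anything falls off the work surface, if the arm or the gripper's body presses on something with over 40 N, if the wrist force passes 120 N, or if a joint passes its speed limit or range.

## Working session

There is one attempt and no reset: what is moved stays moved. The work goes in short steps, Python scripts to look and compute and a tool call to move; the robot and the scene stay as the last step left them, time stands still between calls to the robot, and variables do not carry over. Pictures are saved under pics/ and viewed, and the job is handed in when it is done.

Besides the shell and the picture viewer there is one more tool, called by a JSON object that holds its "op" and its "data", one argument or row to a line. send_rows: Moves the arm, as the interface text tells. Its arguments: {"type":"object","properties":{"targets":{"type":"array"},"newtons":{"type":"number"}},"required":["targets"]}

```bash
mkdir -p pics; ls; cat > h.py <<'E'
import numpy as np, cv2
from workcell import monitor, eyes, ticket
def st():
    s=monitor.get_state()
    for k in ["clock","joint_pos","tcp_pos","orientation","wrist_force","ft_torque","finger_gap"]:
        print(k,np.round(s[k],4))
    return s
def save(r,n): cv2.imwrite(f"pics/{n}.png",r["img"][:,:,::-1])
E
python3 - <<'E'
from h import *
st()
for c in ["scene","side"]:
    r=eyes.read_camera(c); save(r,c+"0")
    print(c,np.round(r["pose"],3).tolist(),r["camera_matrix"].tolist())
    for n in ["collar_center","mount_seat","mount_top","petri","bottle","amber","beaker","vial"]:
        print(n,[(round(d["conf"],2),np.round(d["xyz"],4).tolist()) for d in eyes.tip_of(n,c)[:2]])
E
```

```text
pics
clock 0.0
joint_pos [1.1224 0.314  0.045  1.3036 0.     1.4312]
tcp_pos [0.1745 0.5474 0.2304]
orientation [ 4.000e-04  8.074e-01  5.900e-01 -8.000e-04]
wrist_force [-0.2624 -0.748   0.4592]
ft_torque [ 0.0291 -0.0427 -0.0039]
finger_gap 0.0854
scene [[0.715, -0.409, 0.567, -0.085], [-0.699, -0.398, 0.594, -0.693], [-0.017, -0.821, -0.57, 0.726], [0.0, 0.0, 0.0, 1.0]] [[546.3266654613069, 0.0, 315.37513147151833], [0.0, 546.3266654613069, 237.44751803620613], [0.0, 0.0, 1.0]]
collar_center [(0.95, [0.5764, -0.1864, 0.0222])]
mount_seat [(0.81, [0.5688, 0.0624, 0.0267])]
mount_top [(0.74, [0.5717, 0.0561, 0.0554])]
petri []
bottle [(0.9, [0.7118, -0.1101, 0.0023])]
amber [(0.96, [0.7037, 0.2882, 0.0026])]
beaker [(0.59, [0.3932, -0.0704, 0.0028])]
vial [(0.84, [0.5005, -0.386, -0.003])]
side [[1.0, -0.021, 0.016, 0.539], [-0.023, -0.361, 0.932, -1.146], [-0.014, -0.932, -0.362, 0.506], [0.0, 0.0, 0.0, 1.0]] [[541.5240031455482, 0.0, 326.9867467298305], [0.0, 541.5240031455482, 235.51793753973044], [0.0, 0.0, 1.0]]
collar_center [(0.58, [0.5798, -0.1832, 0.0218])]
mount_seat []
mount_top [(0.75, [0.5634, 0.0611, 0.0597])]
petri [(0.89, [0.4598, 0.3146, -0.0032])]
bottle []
amber [(0.73, [0.7036, 0.2874, 0.0004])]
beaker [(0.97, [0.3887, -0.0653, 0.0008])]
vial [(0.59, [0.5016, -0.3867, -0.0016])]
```

View pictures.

View pics/scene0.png

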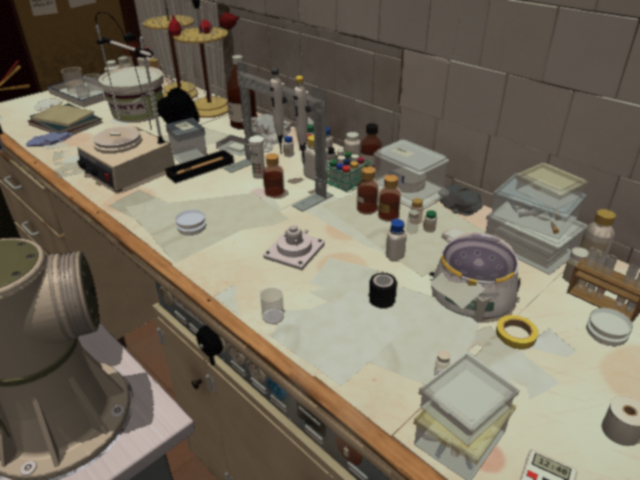

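View pics/side0.png

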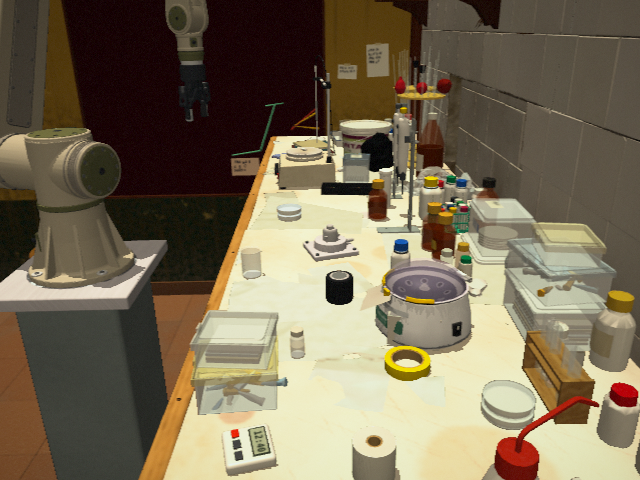

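```bash
cat >> h.py <<'E'
def cloud(r,P=None):
    K=r["camera_matrix"];z=r["z_map"];v,u=np.mgrid[0:480,0:640]
    p=np.stack([(u-K[0,2])/K[0,0]*z,(v-K[1,2])/K[1,1]*z,z],-1)
    if P is None:P=r["pose"]
    w=p@P[:3,:3].T+P[:3,3]; w[z<=0]=np.nan
    return w
E
python3 - <<'E'
from h import *
for c in ["scene","side"]:
    r=eyes.read_camera(c); w=cloud(r).reshape(-1,3); im=r["img"].reshape(-1,3)
    for nm,ctr,zl,rad in [("captop",(.578,-.185),(.043,.056),.04),("capside",(.578,-.185),(.01,.04),.04),("spig",(.568,.06),(.05,.064),.03),("body",(.568,.06),(.024,.034),.05),("plate",(.568,.06),(.008,.015),.09)]:
        m=(np.hypot(w[:,0]-ctr[0],w[:,1]-ctr[1])<rad)&(w[:,2]>zl[0])&(w[:,2]<zl[1])
        q=w[m]; print(c,nm,m.sum(), np.round([q.min(0),q.max(0),q.mean(0)],4).tolist() if m.sum() else "")
    H={}
    m=(w[:,0]>.25)&(w[:,0]<.95)&(w[:,1]>-.5)&(w[:,1]<.65)&(w[:,2]>.03)
    for p in w[m]:
        k=(int(np.floor(p[0]/.05)),int(np.floor(p[1]/.05))); H[k]=max(H.get(k,0),p[2])
    print("cols y from -.5 by .05; heights cm")
    for i in range(5,19): print(f"{i*.05:.2f}"," ".join(f"{100*H.get((i,j),0):3.0f}" for j in range(-10,13)))
E
```

```text
scene captop 444 [[0.5503, -0.2148, 0.0432], [0.6057, -0.1606, 0.0536], [0.5755, -0.1893, 0.0488]]
scene capside 323 [[0.5494, -0.2153, 0.0102], [0.5986, -0.1648, 0.04], [0.5626, -0.1995, 0.0253]]
scene spig 126 [[0.5488, 0.0407, 0.0504], [0.5841, 0.0734, 0.0637], [0.5627, 0.0541, 0.0557]]
scene body 396 [[0.5292, 0.0206, 0.024], [0.613, 0.0971, 0.0338], [0.5609, 0.0507, 0.0286]]
scene plate 578 [[0.5021, -0.0038, 0.008], [0.6326, 0.1084, 0.0149], [0.5523, 0.0412, 0.011]]
cols y from -.5 by .05; heights cm
0.25   0   0   0   0   0   0   0   0   0   0   0   0   0   0   0   0   0   0   0   0   0   0   0
0.30   0   0   0   0   0   0   0   0   0   0   0   0   0   0   0   0   0   0   0   0   0   0   0
0.35  12  12   0   0   0   0   0   0   6   6   0   0   0   0   0   0   0   0   0   0   0   0   0
0.40  12  12   0   0   0   0   0   0   6   6   0   0   0   0   0   3   3   0   0   0   0   8   8
0.45  12  12   5   0   0   0   0   0   0   0   0   0   0   0   0   3   4   0   0   0   0   8  10
0.50   0   0   5   0   0   0   4   0   0   0   3   5   0   0   0   0   0   0   0   0   0   9  10
0.55  
[... 1929 characters left out ...]
0   0   0   0  34  37
0.60   0   0   8   9   9   4   5   0   0   0   0   0   0   0   0   0   0   0   0   0   0  10  10
0.65   0   0  11  12  12   0   0   9   0   0   0   0   0   0   0  11  11   0   0   0   0  10  10
0.70   0   0  12  13  12   0   0   9   0   0   0   0   0   0  29  11  31  11  11   0   0  10  10
0.75   0   0  11  12  12   0   0   0   4   7  11  11   0  29  31   0  31  11  11  27   0   0   0
0.80   0   0   0   9   9   0   0   5   6  11  11  12   0   0   9  12   0   0   0   5   4   0   0
0.85  11  11  18  18  14  14   0   5   6   6   7   0   0   7   8  12   9   9   0   5   7   7   5
0.90   0   7  18  18  18  14   0   0   4  11  11  11  11   7   7   6   9   9  57  57   7   7   0
```

{"op": "send_rows", "data": {
  "targets": [
    [0.022, -0.041, 0, 0, 0],
    [0.022, -0.041, 0, 0, 0],
    [0.022, -0.041, 0, 0, 0],
    [0.022, -0.041, 0, 0, 0],
    [0.022, -0.041, 0, 0, 0],
    [0.022, -0.041, 0, 0, 0],
    [0.022, -0.041, 0, 0, 0],
    [0.022, -0.041, 0, 0, 0],
    [0.022, -0.041, 0, 0, 0],
    [0.022, -0.041, 0, 0, 0],
    [0.022, -0.041, 0, 0, 0],
    [0.022, -0.041, 0, 0, 0]
  ]
}}

```text
clock: 2.2
tcp_pos: [0.4394, 0.054, 0.2317]
orientation: [0.0, 0.808, 0.59, 0.0]
wrist_force: [0.9, 1.0, 0.9]
finger_gap: 0.0852
```

```bash
python3 - <<'E'
from h import *
s=st()
r=eyes.read_camera("scene"); w=cloud(r).reshape(-1,3)
m=(w[:,2]>.03)&(w[:,2]<.14);d=np.hypot(w[:,0]-.578,w[:,1]+.188);q=w[m&(d>.04)&(d<.16)];a=np.arctan2(q[:,1]+.188,q[:,0]-.578)*57.3
dd=np.hypot(q[:,0]-.578,q[:,1]+.188)
for lo in range(-180,180,30):
    k=(a>=lo)&(a<lo+30)
    if k.sum()>2: i=np.argmin(np.where(k,dd,9)); print(lo,k.sum(),dd[i],q[i])
r=eyes.read_camera("wrist"); print(np.round(r["T_tool_cam"],3).tolist(),r["camera_matrix"].tolist()); save(r,"w1")
E
```

```text
clock 2.2
joint_pos [-5.9700e-02  5.6400e-02 -2.6970e-01  1.2437e+00  3.0000e-04  2.4940e-01]
tcp_pos [0.4394 0.054  0.2317]
orientation [2.000e-04 8.075e-01 5.898e-01 5.000e-04]
wrist_force [0.8512 1.0057 0.8511]
ft_torque [ 0.0315 -0.0432  0.0083]
finger_gap 0.0852
-90 547 0.09697227974249503 [ 0.62516832 -0.27272764  0.05500323]
-60 1326 0.08879002449103521 [ 0.62898563 -0.26069205  0.05558669]
-30 126 0.10863164198462336 [ 0.67224095 -0.24203219  0.03223864]
0 309 0.12673106602437748 [ 0.68784369 -0.12479298  0.03103509]
30 208 0.1275965329668681 [ 0.68803747 -0.12340411  0.0460683 ]
[[1.0, 0.0, 0.001, -0.001], [-0.0, 0.945, 0.326, -0.084], [-0.0, -0.326, 0.945, -0.143], [0.0, 0.0, 0.0, 1.0]] [[393.4412297004912, 0.0, 314.32911993288343], [0.0, 393.4412297004912, 241.77772650985392], [0.0, 0.0, 1.0]]
```

```bash
cat >> h.py <<'E'
from scipy.spatial.transform import Rotation as Ro
def wrist():
    s=monitor.get_state(); r=eyes.read_camera("wrist")
    q=s["orientation"];T=np.eye(4);T[:3,:3]=Ro.from_quat([q[1],q[2],q[3],q[0]]).as_matrix();T[:3,3]=s["tcp_pos"]
    P=T@r["T_tool_cam"]; return s,r,P,cloud(r,P)
def fitc(q,R0=None):
    from scipy.optimize import least_squares
    c0=np.r_[q[:,:2].mean(0),.02]
    f=least_squares(lambda p:np.hypot(q[:,0]-p[0],q[:,1]-p[1])-(p[2] if R0 is None else R0),c0,loss="soft_l1",f_scale=.001)
    return np.round(f.x,4)
E
python3 - <<'E'
from h import *
s,r,P,W=wrist(); save(r,"w2"); np.savez("w2.npz",W=W,img=r["img"])
print([(d["conf"],np.round(d["xyz"],4)) for n in ["mount_top","mount_seat"] for d in eyes.tip_of(n,"wrist")[:1]])
w=W.reshape(-1,3)
d=np.hypot(w[:,0]-.569,w[:,1]-.056)
for lo,hi,rad in [(.062,.072,.02),(.054,.062,.024),(.034,.05,.03),(.026,.034,.05),(.016,.026,.05)]:
    m=(d<rad)&(w[:,2]>lo)&(w[:,2]<hi); q=w[m]
    print(lo,hi,m.sum(),np.round([q.min(0),q.max(0),q.mean(0)],4).tolist() if m.sum() else "", fitc(q) if m.sum()>5 else "")
E
```

```text
[(0.74, array([0.5688, 0.0603, 0.062 ])), (0.84, array([0.5669, 0.065 , 0.0332]))]
0.062 0.072 295 [[0.5579, 0.0513, 0.0622], [0.5753, 0.0687, 0.0691], [0.5653, 0.0601, 0.0664]] [0.5656 0.0601 0.0063]
0.054 0.062 685 [[0.5488, 0.042, 0.054], [0.5837, 0.0776, 0.0619], [0.5619, 0.0604, 0.0574]] [0.5668 0.06   0.014 ]
0.034 0.05 362 [[0.5481, 0.0395, 0.0342], [0.5659, 0.0805, 0.05], [0.553, 0.0609, 0.0428]] [0.5696 0.0598 0.0205]
0.026 0.034 2718 [[0.5281, 0.0221, 0.026], [0.6142, 0.098, 0.034], [0.5594, 0.0612, 0.0302]] [0.5693 0.0598 0.0317]
0.016 0.026 464 [[0.5275, 0.0211, 0.016], [0.6149, 0.0992, 0.026], [0.5444, 0.0645, 0.0214]] [0.5701 0.0598 0.0412]
```

```bash
python3 -c "
import cv2
i=cv2.imread('pics/w2.png');cv2.imwrite('pics/w2v.png',i)"
```

```text
(no output)
```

View pics/w2.png

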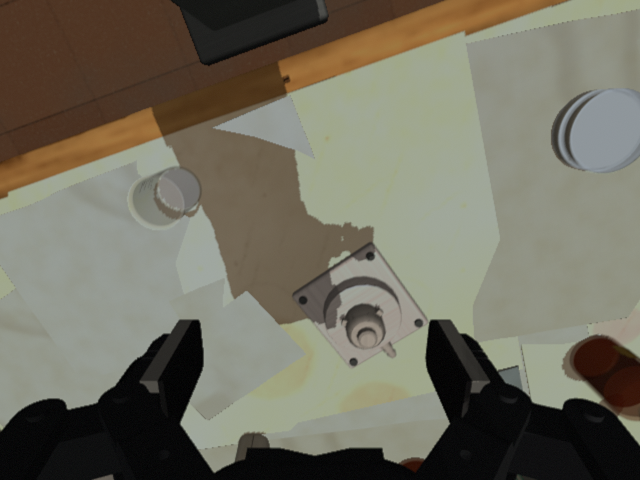

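{"op": "send_rows", "data": {
  "targets": [
    [0.002, -0.041, 0, 0, 0],
    [0.002, -0.041, 0, 0, 0],
    [0.002, -0.041, 0, 0, 0],
    [0.002, -0.041, 0, 0, 0],
    [0.002, -0.041, 0, 0, 0],
    [0.002, -0.041, 0, 0, 0],
    [0, 0, 0, 0, 0]
  ]
}}

```text
clock: 3.15
tcp_pos: [0.4515, -0.1925, 0.2312]
orientation: [0.001, 0.808, 0.589, -0.0]
wrist_force: [0.1, 0.3, -0.6]
finger_gap: 0.0855
```

```bash
python3 - <<'E'
from h import *
s,r,P,W=wrist(); save(r,"w3"); print(s["clock"],np.round(s["tcp_pos"],4))
print([(d["conf"],np.round(d["xyz"],4)) for n in ["collar_center","collar"] for d in eyes.tip_of(n,"wrist")[:1]])
w=W.reshape(-1,3)
d=np.hypot(w[:,0]-.577,w[:,1]+.187)
for lo,hi,rad in [(.045,.056,.04),(.01,.02,.05),(.02,.03,.05),(.03,.042,.05)]:
    m=(d<rad)&(w[:,2]>lo)&(w[:,2]<hi); q=w[m]
    print(lo,hi,m.sum(),np.round([q.min(0),q.max(0),q.mean(0)],4).tolist() if m.sum() else "", fitc(q) if m.sum()>5 else "")
E
```

```text
3.15 [ 0.4515 -0.1925  0.2312]
[(0.62, array([ 0.5821, -0.1853,  0.0277])), (0.85, array([ 5.76e-01, -1.90e-01,  3.00e-04]))]
0.045 0.056 2322 [[0.5503, -0.2139, 0.045], [0.6046, -0.1593, 0.0536], [0.5755, -0.1864, 0.0506]] [ 0.5762 -0.1865  0.0193]
0.01 0.02 231 [[0.5498, -0.2137, 0.01], [0.5741, -0.1595, 0.02], [0.5563, -0.185, 0.015]] [ 0.5786 -0.1867  0.0274]
0.02 0.03 240 [[0.5494, -0.2119, 0.0201], [0.5747, -0.1592, 0.0299], [0.5566, -0.1841, 0.0251]] [ 0.5784 -0.1867  0.0273]
0.03 0.042 322 [[0.5503, -0.2144, 0.0301], [0.5787, -0.1593, 0.042], [0.5566, -0.1848, 0.036]] [ 0.5786 -0.1869  0.0275]
```

View pics/w3.png

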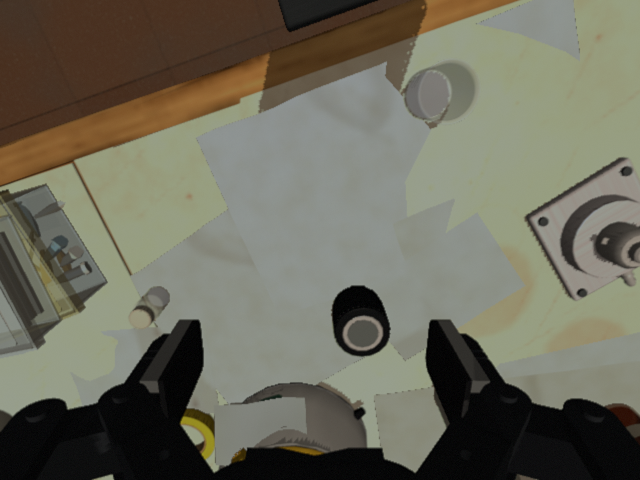

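{"op": "send_rows", "data": {
  "targets": [
    [0.042, 0.002, 0, 0, 0],
    [0.042, 0.002, 0, 0, 0],
    [0.042, 0.002, -0.02, 0, 0],
    [0, 0, -0.045, 0, 0],
    [0, 0, -0.045, 0, 0],
    [0, 0, -0.03, 0, 0],
    [0, 0, 0, 0, 0]
  ]
}}

```text
clock: 4.0
tcp_pos: [0.5733, -0.1797, 0.0866]
orientation: [-0.005, 0.806, 0.591, -0.002]
wrist_force: [-1.5, 0.7, 0.1]
finger_gap: 0.0852
```

```bash
python3 - <<'E'
from h import *
s,r,P,W=wrist(); save(r,"w4"); st()
w=W.reshape(-1,3)
d=np.hypot(w[:,0]-.577,w[:,1]+.187)
for lo,hi,rad in [(.045,.056,.04),(.02,.042,.05)]:
    m=(d<rad)&(w[:,2]>lo)&(w[:,2]<hi); q=w[m]
    print(lo,hi,m.sum(),np.round([q.min(0),q.max(0),q.mean(0)],4).tolist() if m.sum() else "", fitc(q) if m.sum()>5 else "")
E
```

```text
clock 4.05
joint_pos [-4.3810e-01  4.4580e-01 -1.1490e-01  1.0156e+00  3.0000e-04 -1.3240e-01]
tcp_pos [ 0.5751 -0.181   0.0896]
orientation [-0.0025  0.8065  0.5912 -0.0012]
wrist_force [ 0.0477 -0.0321  0.2214]
ft_torque [-0.0335 -0.0556 -0.0113]
finger_gap 0.0857
0.045 0.056 8221 [[0.5502, -0.2144, 0.045], [0.6045, -0.1592, 0.0537], [0.5759, -0.1861, 0.0506]] [ 0.5766 -0.1864  0.019 ]
0.02 0.042 1087 [[0.5502, -0.2118, 0.02], [0.5888, -0.1592, 0.042], [0.5569, -0.1791, 0.0317]] [ 0.5787 -0.1871  0.0276]
```

View pics/w4.png

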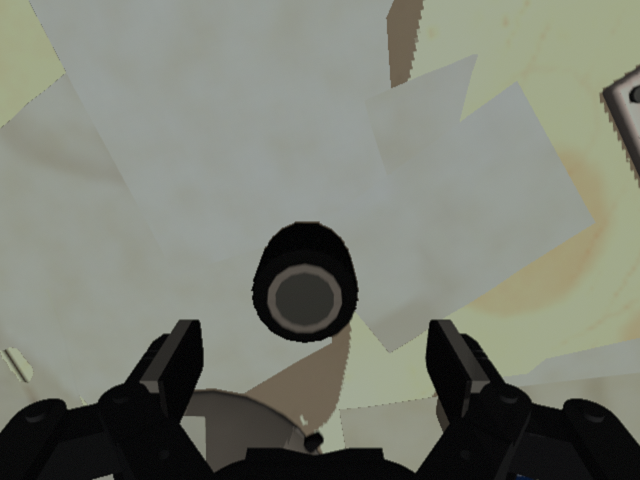

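{"op": "send_rows", "data": {
  "targets": [
    [0.001, -0.003, 0, 0, 0],
    [0, 0, 0, 0, 0],
    [0, 0, -0.03, 0, 0],
    [0, 0, -0.03, 0, 0],
    [0, 0, -0.015, 0, 0],
    [0, 0, 0, 0, 0],
    [0, 0, 0, 0, 0]
  ]
}}

```text
clock: 4.75
tcp_pos: [0.5789, -0.1877, 0.0181]
orientation: [0.001, 0.807, 0.59, 0.001]
wrist_force: [0.2, 0.2, 0.7]
finger_gap: 0.0853
```

{"op": "send_rows", "data": {
  "targets": [
    [0, 0, 0, 0, 255],
    [0, 0, 0, 0, 255],
    [0, 0, 0, 0, 255],
    [0, 0, 0, 0, 255],
    [0, 0, 0, 0, 255],
    [0, 0, 0, 0, 255],
    [0, 0, 0, 0, 255]
  ],
  "newtons": 60
}}

```text
clock: 5.45
tcp_pos: [0.5791, -0.1878, 0.0183]
orientation: [0.001, 0.807, 0.59, 0.001]
wrist_force: [0.1, -0.1, 5.7]
finger_gap: 0.0529
```

```bash
python3 - <<'E'
from h import *
s,r,P,W=wrist(); save(r,"w5"); st()
E
```

```text
clock 5.5
joint_pos [-4.454e-01  5.154e-01 -1.961e-01  8.557e-01  1.000e-04 -1.366e-01]
tcp_pos [ 0.5791 -0.1878  0.0183]
orientation [0.0015 0.8074 0.59   0.0009]
wrist_force [-0.899   0.3156  5.3782]
ft_torque [ 0.041   0.0968 -0.085 ]
finger_gap 0.0527
```

View pics/w5.png

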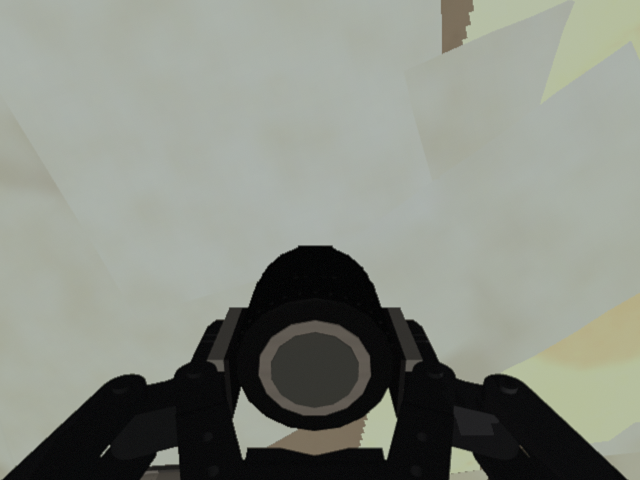

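{"op": "send_rows", "data": {
  "targets": [
    [0, 0, 0.02, 0, 255],
    [0, 0, 0.04, 0, 255],
    [0, 0, 0.04, 0, 255],
    [-0.002, 0.041, 0, 0, 255],
    [-0.002, 0.041, 0, 0, 255],
    [-0.002, 0.041, 0, 0, 255],
    [-0.002, 0.041, 0, 0, 255],
    [-0.002, 0.041, 0, 0, 255],
    [0, 0.042, 0, 0, 255],
    [0, 0, 0, 0, 255],
    [0, 0, 0, 0, 255]
  ]
}}

```text
clock: 6.6
tcp_pos: [0.5678, 0.0608, 0.1168]
orientation: [0.0, 0.807, 0.591, 0.0]
wrist_force: [-0.6, -0.6, -2.1]
finger_gap: 0.0526
```

```bash
python3 - <<'E'
from h import *
s=st()
for c in ["scene","side"]:
    r=eyes.read_camera(c); save(r,c+"6")
    w=cloud(r).reshape(-1,3);im=r["img"].reshape(-1,3)
    d=np.hypot(w[:,0]-.568,w[:,1]-.06)
    dark=im.max(1)<70
    for nm,lo,hi,rad,R0,k in [("cap",.105,.115,.04,.0275,dark),("spig",.048,.057,.03,.0185,~dark),("body",.016,.028,.05,.0395,~dark)]:
        m=(d<rad)&(w[:,2]>lo)&(w[:,2]<hi)&k; q=w[m]
        if len(q)>5: print(c,nm,len(q),np.round([q.min(0),q.max(0)],4).tolist(),"fit",fitc(q),fitc(q,R0)[:2])
    print([(n,d["conf"],np.round(d["xyz"],4)) for n in ["collar","collar_center","mount_top","mount_seat"] for d in eyes.tip_of(n,c)[:1]])
E
```

```text
clock 6.6
joint_pos [-3.3700e-02  3.6330e-01 -1.7030e-01  1.0366e+00 -4.0000e-04  2.7260e-01]
tcp_pos [0.5678 0.0608 0.1168]
orientation [4.000e-04 8.067e-01 5.910e-01 1.000e-04]
wrist_force [-0.6479 -0.6403 -2.092 ]
ft_torque [-0.0534  0.0216 -0.0097]
finger_gap 0.0526
scene cap 88 [[0.5387, 0.0322, 0.1052], [0.5789, 0.0692, 0.115]] fit [0.5687 0.0612 0.0275] [0.5341 0.0257]
scene spig 95 [[0.5494, 0.0403, 0.048], [0.5847, 0.0757, 0.057]] fit [0.5671 0.059  0.015 ] [0.5699 0.0623]
scene body 249 [[0.5278, 0.019, 0.0161], [0.615, 0.0989, 0.028]] fit [0.5673 0.0586 0.036 ] [0.57   0.0616]
[('collar', 0.68, array([0.5661, 0.06  , 0.0996])), ('collar_center', 0.71, array([0.5654, 0.0611, 0.1213])), ('mount_top', 0.75, array([0.569 , 0.0572, 0.0607])), ('mount_seat', 0.56, array([0.5676, 0.0613, 0.0322]))]
side cap 86 [[0.5422, 0.0251, 0.1051], [0.5912, 0.0524, 0.115]] fit [0.5661 0.0567 0.026 ] [0.566  0.0585]
side spig 68 [[0.5482, 0.0383, 0.048], [0.5817, 0.0673, 0.057]] fit [0.5656 0.0582 0.0162] [0.566  0.0611]
side body 186 [[0.5285, 0.018, 0.0161], [0.616, 0.0768, 0.028]] fit [0.5663 0.0633 0.0415] [0.5664 0.061 ]
[('collar', 0.73, array([0.5656, 0.0615, 0.0983])), ('collar_center', 0.56, array([0.5711, 0.0586, 0.1205])), ('mount_top', 0.89, array([0.5666, 0.0604, 0.0565])), ('mount_seat', 0.96, array([0.5658, 0.0596, 0.0265]))]
```

View pics/scene6.png

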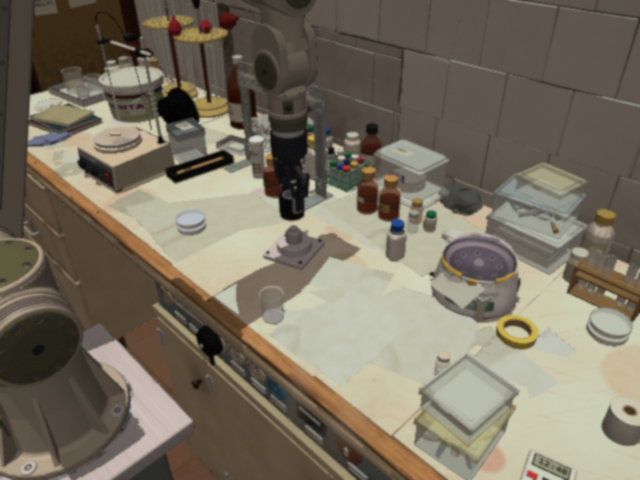

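View pics/side6.png

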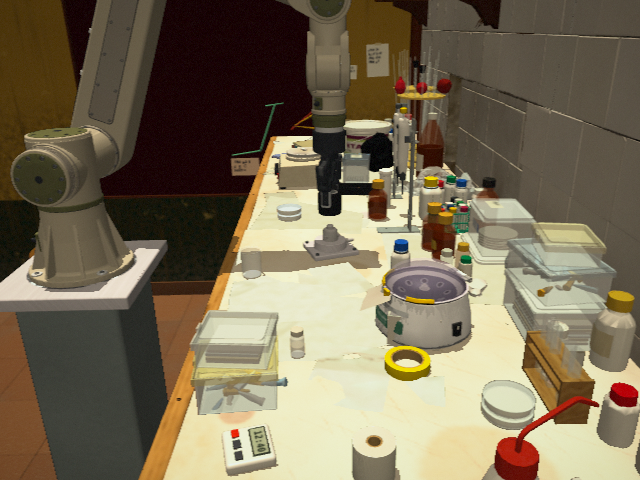

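{"op": "send_rows", "data": {
  "targets": [
    [0, 0, -0.02, 0, 255],
    [0, 0, -0.015, 0, 255],
    [0, 0, 0, 0, 255],
    [0, 0, -0.004, 0, 255],
    [0, 0, -0.004, 0, 255],
    [0, 0, 0, 0, 255]
  ]
}}

```text
clock: 7.7
tcp_pos: [0.5679, 0.0598, 0.0734]
orientation: [0.0, 0.807, 0.59, 0.0]
wrist_force: [-1.0, -0.2, -1.1]
finger_gap: 0.0526
```

{"op": "send_rows", "data": {
  "targets": [
    [0, 0, -0.004, 0, 255],
    [0, 0, -0.004, 0, 255],
    [0, 0, -0.003, 0, 255],
    [0, 0, -0.002, 0, 255],
    [0, 0, 0, 0, 255]
  ]
}}

```text
clock: 8.2
tcp_pos: [0.5679, 0.0598, 0.0621]
orientation: [0.0, 0.807, 0.59, 0.0]
wrist_force: [-4.5, 0.5, 11.9]
finger_gap: 0.0521
```

{"op": "send_rows", "data": {
  "targets": [
    [-0.001, 0, 0, 4, 255],
    [0, 0, 0, 4, 255],
    [0, 0, 0, 4, 255],
    [0, 0, 0, 4, 255],
    [0, 0, 0, 4, 255],
    [0, 0, 0, 4, 255]
  ]
}}

```text
clock: 8.8
tcp_pos: [0.5687, 0.0598, 0.0622]
orientation: [0.002, 0.666, 0.746, 0.002]
wrist_force: [-0.3, 0.2, 7.5]
finger_gap: 0.0526
```

```bash
python3 -c "
from h import *
st()"
```

```text
clock 8.8
joint_pos [-3.560e-02  4.087e-01 -2.483e-01  9.093e-01  3.000e-04 -1.484e-01]
tcp_pos [0.5687 0.0598 0.0622]
orientation [0.0016 0.6661 0.7458 0.0015]
wrist_force [-0.2725  0.1626  7.5021]
ft_torque [ 0.0432 -0.0068 -0.1373]
finger_gap 0.0526
```

{"op": "send_rows", "data": {
  "targets": [
    [0, 0, -0.001, 4, 255],
    [0, 0, 0, 4, 255],
    [0, 0, 0, 4, 255],
    [0, 0, 0, 4, 255],
    [0, 0, 0, 4, 255],
    [0, 0, 0, 4, 255]
  ]
}}

```text
clock: 9.4
tcp_pos: [0.5696, 0.06, 0.0622]
orientation: [0.003, 0.496, 0.868, 0.002]
wrist_force: [1.0, 0.2, 12.9]
finger_gap: 0.0525
```

```bash
python3 -c "
from h import *
st()"
```

```text
clock 9.4
joint_pos [-3.560e-02  4.088e-01 -2.484e-01  9.072e-01  7.000e-04 -5.672e-01]
tcp_pos [0.5696 0.06   0.0622]
orientation [0.0027 0.4965 0.868  0.0018]
wrist_force [ 1.0378  0.1853 12.8905]
ft_torque [ 0.1951  0.113  -0.1894]
finger_gap 0.0525
```

{"op": "send_rows", "data": {
  "targets": [
    [0, 0, 0, 4, 255],
    [0, 0, 0, 4, 255],
    [0, 0, 0, 4, 255],
    [0, 0, 0, 4, 255],
    [0, 0, 0, 4, 255],
    [0, 0, 0, 4, 255]
  ]
}}

```text
clock: 10.0
tcp_pos: [0.5695, 0.0605, 0.0615]
orientation: [0.003, 0.305, 0.952, 0.002]
wrist_force: [1.5, 2.6, 4.3]
finger_gap: 0.0528
```

```bash
python3 -c "
from h import *
st()"
```

```text
clock 10.0
joint_pos [-0.0353  0.4096 -0.2489  0.9064  0.0018 -0.9862]
tcp_pos [0.5695 0.0605 0.0615]
orientation [0.0026 0.305  0.9523 0.0017]
wrist_force [1.5362 2.6344 4.2906]
ft_torque [ 0.587  -0.367  -0.0308]
finger_gap 0.0528
```

{"op": "send_rows", "data": {
  "targets": [
    [0, 0, -0.002, 0, 255],
    [0, 0, -0.001, 0, 255],
    [0, 0, 0, 0, 255]
  ]
}}

```text
clock: 10.3
tcp_pos: [0.5671, 0.06, 0.0561]
orientation: [0.0, 0.307, 0.952, 0.0]
wrist_force: [1.7, 1.6, -0.1]
finger_gap: 0.0524
```

```bash
python3 -c "
from h import *
st()"
```

```text
clock 10.3
joint_pos [-3.560e-02  4.149e-01 -2.556e-01  8.998e-01  3.000e-04 -9.829e-01]
tcp_pos [0.5671 0.06   0.0561]
orientation [2.000e-04 3.067e-01 9.518e-01 2.000e-04]
wrist_force [ 1.6708  1.5914 -0.1384]
ft_torque [ 0.2326 -0.3801  0.0472]
finger_gap 0.0524
```

{"op": "send_rows", "data": {
  "targets": [
    [0, 0, -0.002, 0, 255],
    [0, 0, -0.002, 0, 255],
    [0, 0, -0.002, 0, 255],
    [0, 0, -0.002, 0, 255],
    [0, 0, 0, 0, 255]
  ],
  "newtons": 80
}}

```text
clock: 10.8
tcp_pos: [0.5671, 0.0599, 0.0488]
orientation: [0.0, 0.307, 0.952, 0.0]
wrist_force: [1.2, 1.5, 5.8]
finger_gap: 0.0523
```

```bash
python3 -c "
from h import *
st()"
```

```text
clock 10.8
joint_pos [-3.560e-02  4.220e-01 -2.649e-01  8.830e-01  3.000e-04 -9.834e-01]
tcp_pos [0.5671 0.0599 0.0488]
orientation [4.000e-04 3.065e-01 9.519e-01 2.000e-04]
wrist_force [1.1815 1.4519 5.7552]
ft_torque [ 0.3529 -0.0942  0.0956]
finger_gap 0.0523
```

Spring is engaged. Press the last bit home against the hard stop.

{"op": "send_rows", "data": {
  "targets": [
    [0, 0, -0.001, 0, 255],
    [0, 0, -0.001, 0, 255],
    [0, 0, -0.001, 0, 255],
    [0, 0, 0, 0, 255],
    [0, 0, 0, 0, 255]
  ]
}}

```text
clock: 11.3
tcp_pos: [0.5672, 0.06, 0.0484]
orientation: [0.001, 0.306, 0.952, 0.0]
wrist_force: [-5.8, 1.3, 22.3]
finger_gap: 0.0525
```

```bash
python3 - <<'E'
from h import *
st()
for c in ["scene","side"]:
    r=eyes.read_camera(c); im=r["img"]
    u,v=(294,238) if c=="scene" else (330,235)
    cv2.imwrite(f"pics/{c}7.png",cv2.resize(im[v-60:v+40,u-65:u+65,::-1],None,fx=6,fy=6,interpolation=cv2.INTER_CUBIC))
    print([(n,d["conf"],np.round(d["xyz"],4)) for n in ["collar","collar_center"] for d in eyes.tip_of(n,c)[:1]])
E
```

```text
clock 11.3
joint_pos [-3.550e-02  4.216e-01 -2.668e-01  8.803e-01  2.000e-04 -9.834e-01]
tcp_pos [0.5672 0.06   0.0484]
orientation [1.000e-03 3.065e-01 9.519e-01 4.000e-04]
wrist_force [-5.7657  1.2634 22.2673]
ft_torque [0.372  1.4008 0.0411]
finger_gap 0.0525
[('collar', 0.79, array([0.5641, 0.0576, 0.0317])), ('collar_center', 0.57, array([0.5625, 0.0614, 0.0539]))]
[('collar', 0.85, array([0.5679, 0.0629, 0.0308])), ('collar_center', 0.63, array([0.5727, 0.0604, 0.0508]))]
```

View pics/scene7.png

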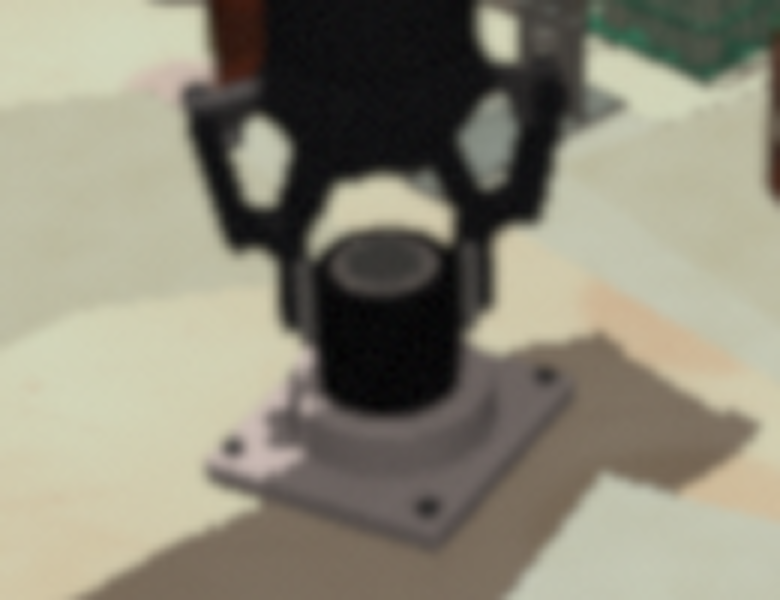

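View pics/side7.png

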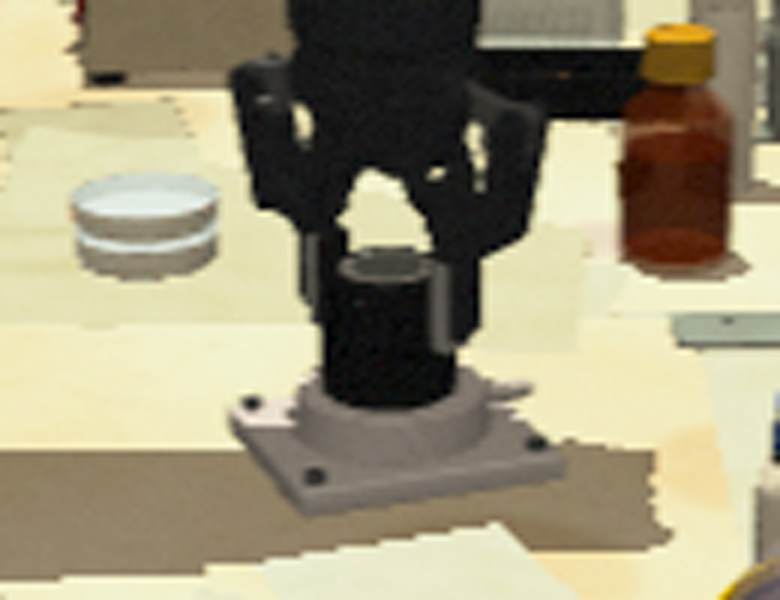

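{"op": "send_rows", "data": {
  "targets": [
    [-0.001, 0, -0.001, 0, 255],
    [0, 0, 0, 0, 255],
    [0, 0, 0, 0, 255],
    [0, 0, 0, 0, 255]
  ]
}}

```text
clock: 12.0
tcp_pos: [0.5672, 0.06, 0.0484]
orientation: [0.002, 0.306, 0.952, 0.001]
wrist_force: [-5.5, 0.9, 27.5]
finger_gap: 0.0522
```

```bash
python3 - <<'E'
from h import *
st()
for c in ["scene","side"]:
    r=eyes.read_camera(c); w=cloud(r).reshape(-1,3); im=r["img"].reshape(-1,3)
    d=np.hypot(w[:,0]-.567,w[:,1]-.06); m=(d<.019)&(w[:,2]>.07)&(w[:,2]<.09); q=w[m]
    A=np.c_[q[:,:2]-[.567,.06],np.ones(len(q))]; print(c,len(q),"top z",np.median(q[:,2]),np.linalg.lstsq(A,q[:,2],rcond=None)[0])
E
```

```text
clock 12.0
joint_pos [-3.560e-02  4.200e-01 -2.694e-01  8.770e-01  4.000e-04 -9.834e-01]
tcp_pos [0.5672 0.06   0.0484]
orientation [2.100e-03 3.065e-01 9.519e-01 8.000e-04]
wrist_force [-5.5333  0.9145 27.475 ]
ft_torque [0.4816 1.4372 0.0946]
finger_gap 0.0522
scene 135 top z 0.07976212058274967 [0.02107081 0.00949189 0.07979382]
side 64 top z 0.08081958692349 [0.00213497 0.00084386 0.08074161]
```

{"op": "send_rows", "data": {
  "targets": [
    [0, 0, 0.001, 0, 255],
    [0, 0, 0, 0, 255],
    [0, 0, 0, 0, 255]
  ]
}}

```text
clock: 12.4
tcp_pos: [0.5672, 0.06, 0.0484]
orientation: [0.002, 0.306, 0.952, 0.001]
wrist_force: [-3.3, 1.6, 19.4]
finger_gap: 0.052
```

```bash
python3 - <<'E'
from h import *
s=st()
for c in ["scene","side"]:
    r=eyes.read_camera(c)
    print([(n,round(d["conf"],2),np.round(d["xyz"],3).tolist()) for n in ["petri","bottle","amber","beaker","vial"] for d in eyes.tip_of(n,c)[:1]])
E
```

```text
clock 12.4
joint_pos [-3.560e-02  4.203e-01 -2.689e-01  8.778e-01  4.000e-04 -9.834e-01]
tcp_pos [0.5672 0.06   0.0484]
orientation [1.800e-03 3.065e-01 9.519e-01 7.000e-04]
wrist_force [-3.3012  1.603  19.4427]
ft_torque [0.4747 0.9253 0.0913]
finger_gap 0.052
[('petri', 0.89, [0.456, 0.306, -0.0]), ('bottle', 0.87, [0.712, -0.115, 0.006]), ('amber', 0.76, [0.704, 0.29, 0.002]), ('beaker', 0.67, [0.395, -0.068, 0.002]), ('vial', 0.83, [0.5, -0.387, 0.002])]
[('petri', 0.89, [0.46, 0.309, -0.003]), ('amber', 0.8, [0.703, 0.288, 0.003]), ('beaker', 0.95, [0.394, -0.065, -0.0]), ('vial', 0.76, [0.497, -0.385, -0.002])]
```

```bash
python3 -c "
from h import *
print(ticket.hand_in()); st()"
```

```text
the job is handed in; nothing more can be done
None
the job is handed in; nothing more can be done
```

The cap is fully home on the holder, and I handed the job in at about 12.5 s with the arm still gripping it at 80 N and pressing down.

I gripped the cap across its upper half and lowered it over the spigot until it rested on the lugs. A turn of about 72° under light push let the keyways drop over the lugs. I then pressed it down against the spring to the stop.

**Last checks:**
- **Height:** The tool had gone 13.8 mm below where it stood with the cap on the lugs, against the 14 mm expected. It did not move any further when I pushed from 22 to 27 N, so it is on a hard stop. The depth images put the cap's top at 80–81 mm, where 80 mm is flush.
- **Push:** I eased the push to about 19 N for the hand-in, well above the roughly 8 N the spring needs.
- **Bystanders:** All five were found where they started, within the detection error. The largest difference was the petri dishes, where the scene camera read about 8 mm off the first side-camera reading. The side camera read 6 mm off its own first reading. The arm never lowered near them.
- **Not perfect:** A side force of about 3 N and a tool tilt of about 0.2° remained. The side camera did not report the white bottle in either check, so only the scene camera confirms its position.

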